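Put the red spice pot away in the push-latch drawer

TASK

Put the red spice pot away: press the front of the little spice drawer to release its push latch so that it springs open, stand the pot upright in the empty well beside the white pot, then press the drawer shut until it latches and stays in. Press only as hard as the latch needs (never more than about 20 N), do not tip either of these pots, and leave the other pots and the spoon where they are.

Things in the scene. Friction and masses are not known exactly. Their poses are not given: they have to be found in the camera images.
- unit: Fixed bamboo drawer unit, 196 mm deep (its x) x 200 wide (its y) x 92 tall, on the table, holding one drawer; origin at the centre of its underside. Its x axis points into the unit: the drawer opens to -x. A spring pushes the drawer out (5.5 N shut, 1.8 N fully out; damped by 22 N per m/s, so it takes about 1 s). Never press the unit or drawer with more than 22 N.
- drawer (a joint): Drawer with push-push latch, in m. 0 (within 1 mm) = latched shut (front 20 mm proud of the unit; so at the start), 0.110 = sprung out, negative = pressed in past latched. Pressed in to the inner stop and let go, it toggles: from latched it springs out; from outside it settles at 0 and stays. Pressed less far, it keeps its state. Anything before the front blocks its coming out.
- front (a point): Press point: centre of the outer face of the drawer's flat white front (194 mm wide, 6 to 86 mm above the table), 55 mm up, marked by a brown strip; no handle. Moves with the drawer; axes as the unit's, press along +x. The hidden stop lies 7 to 17 mm past 0, differing per start: felt as force rising steeply (10 N per mm) above the spring's 5 to 7 N; the latch trips 1 to 2 mm before it.
- empty_well (a point): Centre of the floor (18 mm above the table) of the drawer's empty well, on the unit's +y side: a recess 56 x 56 mm inside ribs 12 mm tall, 46 mm behind the front's outer face. Drawer sides reach 36 mm above the table. Under the unit's top when shut, in the open 84 mm before the unit when out. Moves with the drawer; axes as the unit's.
- pot_red: The red spice pot: a round red pot with a pale wooden lid (fixed on) that has a red disc on its top; 44 mm in diameter, 55 mm tall, about 0.16 kg, origin at the centre of its underside. Stands on the table to the left (+y) of the drawer unit, places swapped with the blue and green pots.
- pot_white: A white spice pot of the same shape and size, standing in the other well of the drawer (90 mm from the empty one, towards the unit's -y). It rides along with the drawer and must not tip over.
- pot_blue: A blue spice pot of the same shape and size on the table, origin at the centre of its underside. Leave it.
- pot_green: A green spice pot of the same shape and size on the table, origin at the centre of its underside. Leave it.
- spoon: A wooden spoon, 240 mm long, lying on the table to the right (-y). Leave it.
Things that resemble listed ones, but are neither listed nor needed, are in the scene too. What is shaped like the pot_red but purple or yellow is not meant.

How it is judged:
On the way, in this order (a step that is already met when the one before it is completed fails the run):
1. the drawer has been released and has sprung out (value of joint drawer above 0.09 m), for 0.2 s.
2. the red pot stands in the empty well of the open drawer, let go (horizontal distance between pot_red and empty_well below 0.012 m and z of pot_red in the frame of empty_well between -0.005 and 0.005 m and angle between pot_red's own z axis and vertical below 0.15 rad and value of joint drawer above 0.05 m and contact force between the fingers and pot_red below 0.05 N), for 0.2 s.
At the end, for the whole second after the job is handed in: The drawer is latched shut (within 3 mm of its latched place) and stays there by itself; the red pot stands upright (within 0.15 rad) on the floor of the formerly empty well, within 12 mm of its centre, at rest; the white pot is upright in its well (horizontal distance between pot_red and empty_well below 0.012 m and z of pot_red in the frame of empty_well between -0.005 and 0.005 m and angle between each of pot_red, pot_white's own z axis and vertical below 0.15 rad and value of joint drawer between -0.003 and 0.003 m and linear speed of pot_red below 0.02 m/s); the robot touches nothing.
It fails at once if the unit or its drawer is pressed with more than 22 N (contact force between any of the fingers, the arm and unit above 22 N).
It fails at once if the red or the white pot is tipped (angle between any of pot_red, pot_white's own z axis and vertical above 0.6 rad).
It fails at once if another pot or the spoon is moved by more than 30 mm (distance of any of pot_blue, pot_green, spoon from where it was at the start of the episode above 0.03 m).
It also fails if it takes over 72 s, if anything falls off the work surface, if the arm or the gripper's body presses on something with over 40 N, if the wrist force passes 120 N, or if a joint passes its speed limit or range.

ROBOT

A 6-joint arm with a two-finger parallel gripper is mounted at the origin on the work surface. World frame = base frame: x ahead of the robot, y to its left, z up, the work surface at z = 0. Lengths are in m, angles in rad, forces in N, time in s.
With the tool pointing down it reaches from about 0.4 to 0.825 m from the base axis. Payload 7 kg.
Tool frame: the origin (TCP) lies on the centre line of the jaws, within the pads' length; the fingertips stand 22 mm ahead of it and the grasp point (between the pads) lies 3 mm ahead of it; z points along the fingers, y is the line along which they close (so a half turn about z gives the same grasp; the last joint's range is limited). The gripper opens to 88 mm and grips with 3 to 60 N. Pads are 19 mm wide; open, the fingers measure 130 mm over their backs; the gripper's body (78 mm by 193 mm) begins 47 mm behind the grasp point.
Start: joints at [-1.042, 0.359, 0.012, 0, -1.224, -0.288], TCP at [0.161, -0.656, 0.249] pointing down, gripper open.
Joint ranges: [-3.07, 3.07], [-1.43, 2.12], [-1.02, 1.25], [-3.03, 1.67], [-3.05, -0], [-3.03, 3.03]. Speed limits (rad/s): [2.39, 2.39, 3.01, 3.14, 3.14, 3.14].

INTERFACE

Orientations are given as [roll, pitch, yaw] about the fixed x, y, z axes, in that order (R = Rz(yaw) Ry(pitch) Rx(roll)).
In Python, from station import monitor, viewer, order gives the robot as it stands. The module is installed in compiled form; this text tells all that it offers.
- The arm moves only by the tool servo_tool, never from a script. Its argument "targets" is a list of rows, each an object with "angular": the turn, a rotation vector about the tool's x, y, z in degrees, a list of three; "xyz": the shift along the tool's x, y, z in cm, a list of three; "claw": the finger opening in cm, from 0 to 8.76. A call has 1 to 20 rows; each row shifts and turns the commanded pose from where the row before left it, along the tool's axes as they then stand; what a row does not reach is not made up. A row lasts 1/10 s, in which the tool goes at most 50 mm and 8.59 degrees, less where a joint would pass 70% of its speed; a pose out of reach is approached as far as the arm can. A call is refused whole if a number of a shift passes 5 or a number of a turn 8.59, either way. A call with a gripper value outside its range is refused whole. The fingers move at their own pace and stop on an object; "force" is the grip in N (left out, the last holds). Time passes only in rows, so rows that do not move let the fingers close. It gives the time, the measured TCP pose, the force, the opening and the grip force at its end, in the units of the state.
- monitor.get_state(): the state, without advancing time (a new reading comes with each control period).
- viewer.grab_frame(name): name is "scene" or "top" or "wrist"; returns a dict with "color" (400x640x3 uint8, blue, green, red), "fovy" (degrees; the focal length in pixels is half the picture's height over the tangent of half this angle, whatever the lens; pixels are square), "cx", "cy" (the principal point, pixels), "R" (3x3) and "t" (3): a world point X has camera coordinates R X + t. Camera axes: x right, y down, z forward; pixel columns grow to the right and rows downward; lengths in m; the calibration is good to about 2 mm. The wrist camera is an equidistant fisheye: a pixel r from the principal point sees the ray r / f radians off the axis. A picture is of the moment at which its call begins. There is no depth.
- order.job_done(): hands the job in; it is judged then, once.
The state is a dict: "t": time; "q": joint angles; "qd": joint speeds; "joint_efforts": joint torques, N m; "eef_pos": TCP position; "ee_rot": TCP orientation; "force": force on the tool from outside, world axes, zero at the start; "moment": the same for the moment, N m; "width": finger opening in m; "gripper_force": force on a finger pad.
Only numpy, scipy, OpenCV 4.12 (cv2) and the standard library are available. Lean on these libraries where they do the work, as an engineer would, in place of code of your own. Each camera call takes 0.05 s, during which the arm holds its last target. There are 200 camera calls.

## Working session

There is one attempt and no reset: what is moved stays moved. The work goes in short steps, Python scripts to look and compute and a tool call to move; the robot and the scene stay as the last step left them, time stands still between calls to the robot, and variables do not carry over. Pictures are saved under pics/ and viewed, at most 10 in all, crops included, and the job is handed in when it is done.

Besides the shell and the picture viewer there is one more tool, called after "Call:" as name([rows], argument=value, ...), one row to a line, values as JSON. servo_tool: Moves the arm, as the interface text tells. Its arguments: {"type":"object","properties":{"targets":{"type":"array"},"force":{"type":"number"}},"required":["targets"]}

```bash
mkdir -p pics; python3 - <<'E'
from station import monitor, viewer
import cv2,numpy as np
s=monitor.get_state(); print({k:np.round(v,3) for k,v in s.items()})
for n in ("scene","top"):
    f=viewer.grab_frame(n); cv2.imwrite(f"pics/{n}0.png",f["color"]); print(n,f["fovy"],f["cx"],f["cy"],np.round(f["R"],3).tolist(),np.round(f["t"],3), np.round(-np.array(f["R"]).T@f["t"],3))
E
```

```text
{'t': np.float64(0.0), 'q': array([-1.042,  0.359,  0.011, -0.   , -1.224, -0.288]), 'qd': array([ 0.   , -0.001,  0.   ,  0.001, -0.   ,  0.002]), 'joint_efforts': array([ 0.0000e+00, -5.8272e+01,  2.9308e+01,  6.9980e+00,  7.0000e-03,
       -0.0000e+00]), 'eef_pos': array([ 0.161, -0.655,  0.248]), 'ee_rot': array([ 3.14 , -0.   , -2.901]), 'force': array([0.194, 0.219, 0.427]), 'moment': array([-0.033,  0.038, -0.019]), 'gripper_force': np.float64(0.0), 'width': np.float64(0.088)}
scene 46.099305698595046 323.8655202014083 196.14813531049336 [[-0.282, 0.959, 0.021], [0.628, 0.201, -0.752], [-0.725, -0.198, -0.659]] [ 0.218 -0.295  1.499] [1.334 0.148 0.763]
top 52.35629848726128 316.6659413735825 203.939344663237 [[0.012, -1.0, 0.004], [-0.974, -0.012, -0.228], [0.228, -0.001, -0.974]] [-0.08   0.597  1.098] [ 0.331 -0.072  1.205]
```

View pics/top0.png

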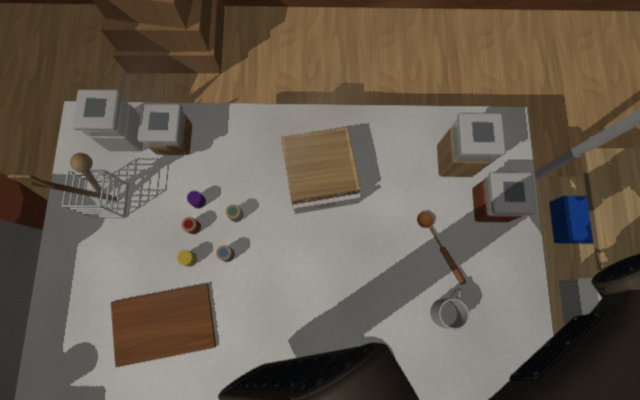

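View pics/scene0.png

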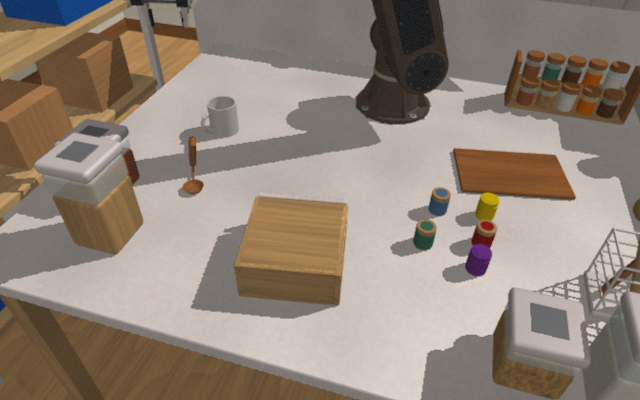

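The top view shows the unit's lid with corners at about (282,137), (348,128), (359,192) and (291,203), its white front facing the robot. The red pot is at (190,225), with purple at (196,199), green at (234,212), blue at (225,253) and yellow at (187,258). The scene view agrees, with the red pot at (485,233).

```bash
cat > h.py <<'E'
from station import monitor, viewer, order
import cv2,numpy as np
def rays(f,px):
    px=np.atleast_2d(np.asarray(px,float)); F=200/np.tan(np.radians(f["fovy"])/2)
    d=np.c_[(px[:,0]-f["cx"])/F,(px[:,1]-f["cy"])/F,np.ones(len(px))]
    if f.get("fish"):
        r=np.hypot(d[:,0],d[:,1]); d=np.c_[d[:,:2]/np.maximum(r,1e-9)[:,None]*np.sin(r)[:,None],np.cos(r)]
    R=np.array(f["R"]); return -R.T@np.array(f["t"]), d@R
def grab(n):
    f=viewer.grab_frame(n); f["fish"]=n=="wrist"; return f
def plane(f,px,z):
    c,d=rays(f,px); return (c+d*((z-c[2])/d[:,2])[:,None])[:,:2]
def mask(f,lo,hi,roi=None):
    m=cv2.inRange(cv2.cvtColor(f["color"],cv2.COLOR_BGR2HSV),np.array(lo),np.array(hi))
    if roi:
        k=np.zeros_like(m);x0,y0,x1,y1=roi;k[y0:y1,x0:x1]=255;m&=k
    return m
E
python3 - <<'E'
from h import *
f=grab("top"); hsv=cv2.cvtColor(f["color"],cv2.COLOR_BGR2HSV)
for p in [(320,165),(325,202),(190,225),(192,231),(300,207)]: print(p,hsv[p[1],p[0]])
m=mask(f,(8,70,70),(28,255,255),(270,115,375,215))
m=cv2.morphologyEx(m,cv2.MORPH_OPEN,np.ones((5,5)))
c=max(cv2.findContours(m,0,cv2.CHAIN_APPROX_NONE)[0],key=cv2.contourArea)
w=plane(f,c[:,0],0.092)
r=cv2.minAreaRect((w*1000).astype(np.float32)); print(r, cv2.boxPoints(r))
lo=mask(f,(0,130,40),(6,255,255),(175,210,210,240))|mask(f,(172,130,40),(180,255,255),(175,210,210,240))
n,l,st,ce=cv2.connectedComponentsWithStats(lo); print(st,ce); print(plane(f,ce,0.055))
cv2.imwrite("pics/c.png",np.hstack([cv2.resize(f["color"][170:280,170:260],None,fx=4,fy=4),cv2.resize(f["color"][120:230,270:380],None,fx=4,fy=4)]))
E
```

```text
(320, 165) [ 17 113 115]
(325, 202) [ 12  23 144]
(190, 225) [  1 185  95]
(192, 231) [  4 137  65]
(300, 207) [ 14  23 122]
((710.167724609375, -81.3790283203125), (204.0996856689453, 198.50408935546875), 10.691149711608887) [[ 591.4766      -2.7816143]
 [ 628.30206   -197.83997  ]
 [ 828.8588    -159.97644  ]
 [ 792.0334      35.08191  ]]
[[     0      0    640    400 255932]
 [   184    220      9      8     59]
 [   197    226      1      1      1]
 [   196    228      1      1      1]
 [   191    231      4      2      7]] [[319.53470453 199.49336543]
 [188.16949153 223.54237288]
 [197.         226.        ]
 [196.         228.        ]
 [192.71428571 231.57142857]]
[[ 0.61420867 -0.08131273]
 [ 0.53845583  0.29467677]
 [ 0.5316262   0.26882347]
 [ 0.52579373  0.27122452]
 [ 0.51535927  0.27977521]]
```

View pics/c.png

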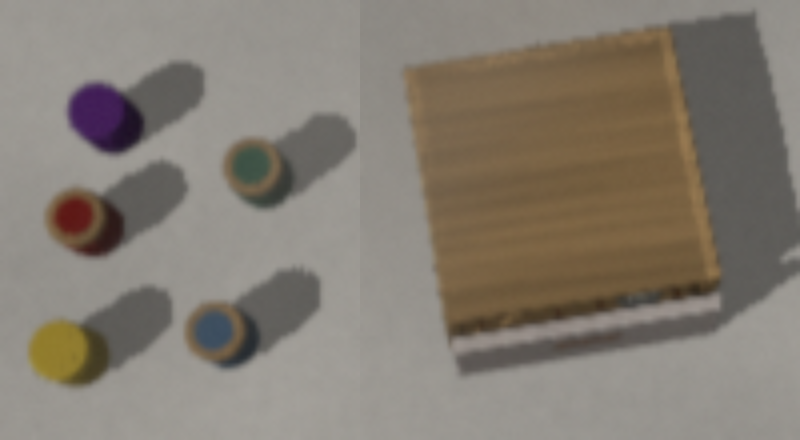

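Call:
servo_tool([
  {"angular": [0, 0, 3.1], "xyz": [0, 0, 0], "claw": 0},
  {"angular": [0, 0, 0], "xyz": [-2.7, 2.9, 0], "claw": 0},
  {"angular": [0, 0, 0], "xyz": [-2.7, 2.9, 0], "claw": 0},
  {"angular": [0, 0, 0], "xyz": [-2.7, 2.9, 0], "claw": 0},
  {"angular": [0, 0, 0], "xyz": [-2.7, 2.9, 0], "claw": 0},
  {"angular": [0, 0, 0], "xyz": [-2.7, 2.9, 0], "claw": 0},
  {"angular": [0, 0, 0], "xyz": [-2.7, 2.9, 0], "claw": 0},
  {"angular": [0, 0, 0], "xyz": [-2.7, 2.9, 0], "claw": 0},
  {"angular": [0, 0, 0], "xyz": [-2.7, 2.9, 0], "claw": 0},
  {"angular": [0, 0, 0], "xyz": [-2.7, 2.9, 0], "claw": 0},
  {"angular": [0, 0, 0], "xyz": [-2.7, 2.9, 0], "claw": 0},
  {"angular": [0, 0, 0], "xyz": [-2.7, 2.9, 0], "claw": 0},
  {"angular": [0, 0, 0], "xyz": [-2.7, 2.9, 0], "claw": 0},
  {"angular": [0, 0, 0], "xyz": [-2.7, 2.9, 0], "claw": 0},
  {"angular": [0, 0, 0], "xyz": [-2.7, 2.9, 0], "claw": 0},
  {"angular": [0, 0, 0], "xyz": [-2.7, 2.9, 0], "claw": 0},
  {"angular": [0, 0, 0], "xyz": [-2.7, 2.9, 0], "claw": 0},
  {"angular": [0, 0, 0], "xyz": [0, 0, 0], "claw": 0},
  {"angular": [0, 0, 0], "xyz": [0, 0, 0], "claw": 0},
])

```text
t: 2.05
eef_pos: [0.4994, -0.1186, 0.2482]
ee_rot: [3.141, -0.001, -2.953]
force: [-0.2, -0.4, -0.5]
width: 0.0008
gripper_force: 0.0
```

```bash
python3 - <<'E'
from h import *
s=monitor.get_state(); print(s["t"],s["eef_pos"],s["ee_rot"],s["force"])
f=grab("wrist"); cv2.imwrite("pics/w1.png",f["color"]); print(f["fovy"],-np.array(f["R"]).T@f["t"])
# project the expected front top edge etc
E
```

```text
2.05 [ 0.49936406 -0.11863029  0.24815131] [ 3.14146856e+00 -9.74780432e-04 -2.95298685e+00] [-0.24022594 -0.36082864 -0.47082888]
65.70646984690485 [ 0.4247556  -0.13271441  0.38430673]
```

View pics/w1.png

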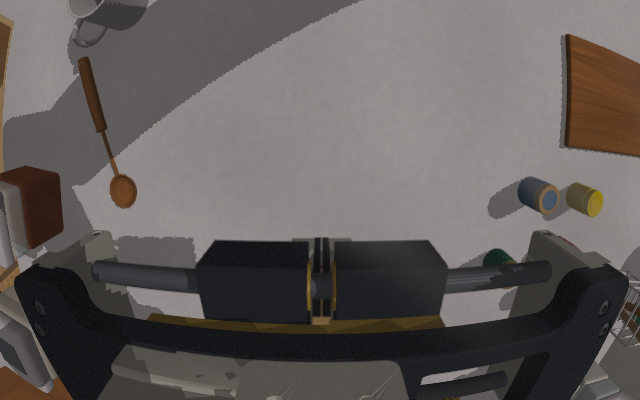

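The wrist camera faces the robot side: blue pot at (545,195), spoon bowl at (123,190), fingers closed. Next I go down in front of the drawer and approach it.

Call:
servo_tool([
  {"angular": [0, 0, 0], "xyz": [0, 0, 3.7], "claw": 0},
  {"angular": [0, 0, 0], "xyz": [0, 0, 3.7], "claw": 0},
  {"angular": [0, 0, 0], "xyz": [0, 0, 3.7], "claw": 0},
  {"angular": [0, 0, 0], "xyz": [0, 0, 3.7], "claw": 0},
  {"angular": [0, 0, 0], "xyz": [0, -0.2, 3.5], "claw": 0},
  {"angular": [0, 0, 0], "xyz": [-2.5, 0, 0], "claw": 0},
  {"angular": [0, 0, 0], "xyz": [-2.5, 0, 0], "claw": 0},
  {"angular": [0, 0, 0], "xyz": [-2.0, 0, 0], "claw": 0},
  {"angular": [0, 0, 0], "xyz": [-0.5, 0, 0], "claw": 0},
  {"angular": [0, 0, 0], "xyz": [0, 0, 0], "claw": 0},
])

```text
t: 3.1
eef_pos: [0.5731, -0.1083, 0.0653]
ee_rot: [3.142, -0.001, -2.956]
force: [-0.9, -0.5, -0.6]
width: 0.0004
gripper_force: 0.0
```

```bash
python3 - <<'E'
from h import *
s=monitor.get_state(); print(s["t"],s["eef_pos"],s["force"])
f=grab("top"); cv2.imwrite("pics/t2.png",cv2.resize(f["color"][110:240,250:400],None,fx=4,fy=4))
E
```

```text
3.1 [ 0.57311984 -0.10829488  0.06530637] [-0.86142874 -0.51791306 -0.58788394]
```

View pics/t2.png

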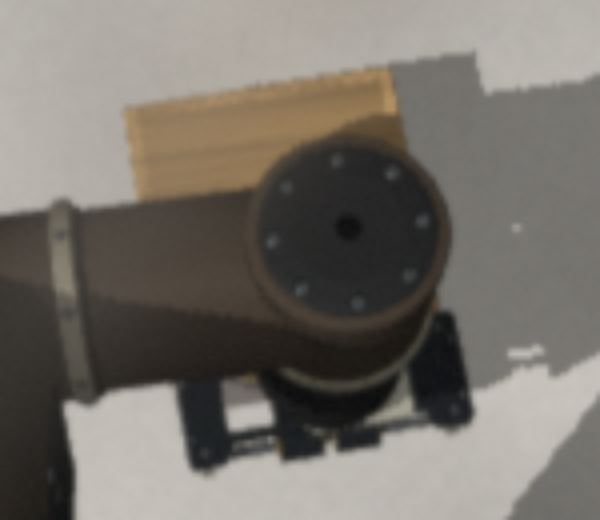

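Call:
servo_tool([
  {"angular": [0, 0, 0], "xyz": [-0.3, 0, 0], "claw": 0},
  {"angular": [0, 0, 0], "xyz": [-0.3, 0, 0], "claw": 0},
  {"angular": [0, 0, 0], "xyz": [0, 0, 0], "claw": 0},
])

```text
t: 3.45
eef_pos: [0.5795, -0.1064, 0.0659]
ee_rot: [-3.141, 0.001, -2.955]
force: [0.6, -0.0, 0.8]
width: 0.0003
gripper_force: 0.0
```

Call:
servo_tool([
  {"angular": [0, 0, 0], "xyz": [-0.2, 0, 0], "claw": 0},
  {"angular": [0, 0, 0], "xyz": [-0.2, 0, 0], "claw": 0},
  {"angular": [0, 0, 0], "xyz": [0, 0, 0], "claw": 0},
])

```text
t: 3.75
eef_pos: [0.5835, -0.1055, 0.0656]
ee_rot: [-3.142, 0.0, -2.955]
force: [-0.5, -0.9, 0.2]
width: 0.0004
gripper_force: 0.0
```

Call:
servo_tool([
  {"angular": [0, 0, 0], "xyz": [-0.2, 0, 0], "claw": 0},
  {"angular": [0, 0, 0], "xyz": [-0.2, 0, 0], "claw": 0},
  {"angular": [0, 0, 0], "xyz": [0, 0, 0], "claw": 0},
])

```text
t: 4.05
eef_pos: [0.5875, -0.1048, 0.0655]
ee_rot: [-3.142, 0.0, -2.955]
force: [0.2, -0.3, -0.7]
width: 0.0005
gripper_force: 0.0
```

Call:
servo_tool([
  {"angular": [0, 0, 0], "xyz": [-0.2, 0, 0], "claw": 0},
  {"angular": [0, 0, 0], "xyz": [-0.2, 0, 0], "claw": 0},
  {"angular": [0, 0, 0], "xyz": [0, 0, 0], "claw": 0},
])

```text
t: 4.35
eef_pos: [0.5903, -0.1043, 0.0654]
ee_rot: [3.141, -0.002, -2.955]
force: [-3.9, 0.1, 2.9]
width: 0.0006
gripper_force: 2.0
```

Call:
servo_tool([
  {"angular": [0, 0, 0], "xyz": [-0.2, 0, 0], "claw": 0},
  {"angular": [0, 0, 0], "xyz": [-0.2, 0, 0], "claw": 0},
  {"angular": [0, 0, 0], "xyz": [0, 0, 0], "claw": 0},
])

```text
t: 4.65
eef_pos: [0.5939, -0.1036, 0.0654]
ee_rot: [3.141, -0.002, -2.955]
force: [-5.6, -1.2, 4.2]
width: 0.0001
gripper_force: 2.5
```

Call:
servo_tool([
  {"angular": [0, 0, 0], "xyz": [-0.1, 0, 0], "claw": 0},
  {"angular": [0, 0, 0], "xyz": [-0.1, 0, 0], "claw": 0},
  {"angular": [0, 0, 0], "xyz": [0, 0, 0], "claw": 0},
])

```text
t: 4.95
eef_pos: [0.5958, -0.1032, 0.0654]
ee_rot: [3.141, -0.002, -2.955]
force: [-4.8, -0.9, 3.6]
width: 0.0006
gripper_force: 2.7
```

Call:
servo_tool([
  {"angular": [0, 0, 0], "xyz": [-0.1, 0, 0], "claw": 0},
  {"angular": [0, 0, 0], "xyz": [0, 0, 0], "claw": 0},
])

```text
t: 5.15
eef_pos: [0.5967, -0.103, 0.0654]
ee_rot: [3.141, -0.002, -2.955]
force: [-5.6, -0.3, 3.2]
width: 0.0005
gripper_force: 2.7
```

Call:
servo_tool([
  {"angular": [0, 0, 0], "xyz": [-0.1, 0, 0], "claw": 0},
  {"angular": [0, 0, 0], "xyz": [0, 0, 0], "claw": 0},
])

```text
t: 5.35
eef_pos: [0.5977, -0.1029, 0.0654]
ee_rot: [3.141, -0.002, -2.955]
force: [-5.5, -0.8, 3.9]
width: 0.0002
gripper_force: 2.7
```

Call:
servo_tool([
  {"angular": [0, 0, 0], "xyz": [-0.1, 0, 0], "claw": 0},
  {"angular": [0, 0, 0], "xyz": [0, 0, 0], "claw": 0},
])

```text
t: 5.55
eef_pos: [0.5987, -0.1027, 0.0654]
ee_rot: [3.141, -0.002, -2.955]
force: [-4.9, -1.2, 4.0]
width: 0.0004
gripper_force: 2.8
```

Call:
servo_tool([
  {"angular": [0, 0, 0], "xyz": [-0.1, 0, 0], "claw": 0},
  {"angular": [0, 0, 0], "xyz": [0, 0, 0], "claw": 0},
])

```text
t: 5.75
eef_pos: [0.5996, -0.1025, 0.0654]
ee_rot: [3.141, -0.002, -2.955]
force: [-5.4, -0.6, 4.1]
width: 0.0004
gripper_force: 2.8
```

Call:
servo_tool([
  {"angular": [0, 0, 0], "xyz": [-0.1, 0, 0], "claw": 0},
  {"angular": [0, 0, 0], "xyz": [0, 0, 0], "claw": 0},
])

```text
t: 5.95
eef_pos: [0.6006, -0.1023, 0.0654]
ee_rot: [3.141, -0.002, -2.955]
force: [-5.8, 0.0, 4.6]
width: 0.0001
gripper_force: 2.8
```

Call:
servo_tool([
  {"angular": [0, 0, 0], "xyz": [-0.1, 0, 0], "claw": 0},
  {"angular": [0, 0, 0], "xyz": [0, 0, 0], "claw": 0},
])

```text
t: 6.15
eef_pos: [0.6016, -0.1021, 0.0654]
ee_rot: [3.141, -0.002, -2.955]
force: [-5.4, -0.4, 4.3]
width: 0.0005
gripper_force: 2.8
```

Call:
servo_tool([
  {"angular": [0, 0, 0], "xyz": [-0.1, 0, 0], "claw": 0},
  {"angular": [0, 0, 0], "xyz": [0, 0, 0], "claw": 0},
])

```text
t: 6.35
eef_pos: [0.6025, -0.102, 0.0654]
ee_rot: [3.141, -0.002, -2.955]
force: [-5.8, -1.4, 4.9]
width: 0.0005
gripper_force: 2.8
```

Call:
servo_tool([
  {"angular": [0, 0, 0], "xyz": [-0.1, 0, 0], "claw": 0},
  {"angular": [0, 0, 0], "xyz": [0, 0, 0], "claw": 0},
])

```text
t: 6.55
eef_pos: [0.6035, -0.1018, 0.0654]
ee_rot: [3.141, -0.002, -2.955]
force: [-5.6, -0.9, 3.7]
width: 0.0003
gripper_force: 2.8
```

Call:
servo_tool([
  {"angular": [0, 0, 0], "xyz": [-0.1, 0, 0], "claw": 0},
  {"angular": [0, 0, 0], "xyz": [0, 0, 0], "claw": 0},
])

```text
t: 6.75
eef_pos: [0.6044, -0.1016, 0.0654]
ee_rot: [3.141, -0.003, -2.955]
force: [-6.1, -0.3, 4.8]
width: 0.0005
gripper_force: 3.1
```

Call:
servo_tool([
  {"angular": [0, 0, 0], "xyz": [-0.1, 0, 0], "claw": 0},
  {"angular": [0, 0, 0], "xyz": [0, 0, 0], "claw": 0},
])

```text
t: 6.95
eef_pos: [0.6052, -0.1015, 0.0654]
ee_rot: [3.141, -0.003, -2.955]
force: [-7.3, -1.1, 5.4]
width: 0.0004
gripper_force: 3.3
```

Call:
servo_tool([
  {"angular": [0, 0, 0], "xyz": [-0.1, 0, 0], "claw": 0},
  {"angular": [0, 0, 0], "xyz": [0, 0, 0], "claw": 0},
])

```text
t: 7.15
eef_pos: [0.6062, -0.1013, 0.0654]
ee_rot: [3.141, -0.003, -2.955]
force: [-7.2, 0.3, 6.0]
width: 0.0003
gripper_force: 3.4
```

Call:
servo_tool([
  {"angular": [0, 0, 0], "xyz": [-0.1, 0, 0], "claw": 0},
  {"angular": [0, 0, 0], "xyz": [0, 0, 0], "claw": 0},
])

```text
t: 7.35
eef_pos: [0.6071, -0.1011, 0.0654]
ee_rot: [3.141, -0.003, -2.955]
force: [-6.7, -0.3, 4.3]
width: 0.0008
gripper_force: 3.4
```

Call:
servo_tool([
  {"angular": [0, 0, 0], "xyz": [-0.1, 0, 0], "claw": 0},
  {"angular": [0, 0, 0], "xyz": [0, 0, 0], "claw": 0},
])

```text
t: 7.55
eef_pos: [0.6075, -0.1011, 0.0654]
ee_rot: [3.141, -0.004, -2.956]
force: [-9.6, -0.3, 7.2]
width: 0.0006
gripper_force: 4.4
```

Call:
servo_tool([
  {"angular": [0, 0, 0], "xyz": [3, 0, 0], "claw": 0},
  {"angular": [0, 0, 0], "xyz": [4, 0, -2], "claw": 0},
  {"angular": [0, 0, 0], "xyz": [3, 0, -4], "claw": 0},
  {"angular": [0, 0, 0], "xyz": [0, 0, -5], "claw": 0},
  {"angular": [0, 0, 0], "xyz": [0, 3.5, -3], "claw": 8},
  {"angular": [0, 0, 0], "xyz": [0, 4, 0], "claw": 8},
  {"angular": [0, 0, 0], "xyz": [0, 4, 0], "claw": 8},
  {"angular": [0, 0, 0], "xyz": [0, 4, 0], "claw": 8},
  {"angular": [0, 0, 0], "xyz": [0, 4, 0], "claw": 8},
  {"angular": [0, 0, 0], "xyz": [0, 4, 0], "claw": 8},
  {"angular": [0, 0, 0], "xyz": [0, 4, 0], "claw": 8},
  {"angular": [0, 0, 0], "xyz": [0, 4, 0], "claw": 8},
  {"angular": [0, 0, 0], "xyz": [0, 4, 0], "claw": 8},
  {"angular": [0, 0, 0], "xyz": [0, 4, 0], "claw": 8},
  {"angular": [0, 0, 0], "xyz": [0, 0, 0], "claw": 8},
  {"angular": [0, 0, 0], "xyz": [0, 0, 0], "claw": 8},
])

```text
t: 9.15
eef_pos: [0.438, 0.2701, 0.2054]
ee_rot: [3.141, 0.0, -2.953]
force: [-0.0, 0.1, -0.3]
width: 0.0794
gripper_force: 0.0
```

```bash
python3 - <<'E'
from h import *
s=monitor.get_state(); print(s["t"],s["eef_pos"],s["ee_rot"],s["force"])
f=grab("top"); g=grab("wrist"); cv2.imwrite("pics/t3.png",np.vstack([cv2.resize(f["color"][100:280,150:400],None,fx=2,fy=2),cv2.resize(g["color"],(500,312))[:240]]))
E
```

```text
9.15 [0.43798984 0.2701189  0.20544706] [ 3.14132398e+00  2.76944737e-04 -2.95285205e+00] [-0.04611962  0.07722356 -0.31154033]
```

View pics/t3.png

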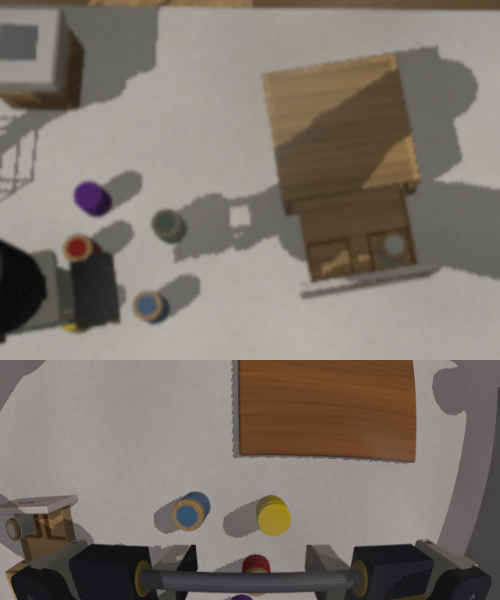

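Drawer is open: the white pot is at crop (393,245), the empty well at (330,258). The red pot is visible between the fingers at wrist crop (256,568). Next I measure the red disc, the white pot's lid and the drawer.

```bash
python3 - <<'E'
from h import *
f=grab("top"); g=grab("wrist"); s=grab("scene")
def big(m):
    n,l,st,ce=cv2.connectedComponentsWithStats(m); i=1+np.argmax(st[1:,4]); return ce[i],st[i]
def red(f,roi): return mask(f,(0,130,60),(6,255,255),roi)|mask(f,(172,130,60),(180,255,255),roi)
u,st=big(red(f,(175,210,210,240))); print("top red",u,st,plane(f,u,.055))
u2,st=big(red(g,(290,200,380,300))); print("wrist red",u2,st,plane(g,u2,.055))
u3,st=big(red(s,(465,215,505,250))); print("scene red",u3,st,plane(s,u3,.055))
cv2.imwrite("pics/t4.png",np.hstack([cv2.resize(f["color"][205:255,295:370],None,fx=5,fy=5,interpolation=cv2.INTER_CUBIC),cv2.resize(g["color"][230:310,280:380],None,fx=4,fy=4)[:250]]))
# predicted well projections on top view
R=np.array(f["R"]);F=200/np.tan(np.radians(f["fovy"])/2)
a=np.radians(10.69);ux=np.array([np.cos(a),np.sin(a)]);uy=np.array([-ux[1],ux[0]]);b=np.array([.8104,-.0624])
for n,x,y,z in [("well",-.28,.045,.018),("white lid",-.28,-.045,.073),("frontL",-.326,.097,.086),("frontR",-.326,-.097,.086)]+[("rib",-.28+i*.028,.045+j*.028,.030) for i in(-1,1) for j in (-1,1)]:
    p=R@np.r_[b+x*ux+y*uy,z]+f["t"]; q=p[:2]/p[2]*F+[f["cx"],f["cy"]]; print(n,b+x*ux+y*uy,q,(q-[295,205])*5)
E
```

```text
top red [188.16949153 223.54237288] [184 220   9   8  59] [[0.53845583 0.29467677]]
wrist red [332.90933333 259.76266667] [319 250  28  23 375] [[0.50706525 0.29413563]]
scene red [481.69270833 239.00520833] [472 230  23  17 192] [[0.58559171 0.2868852 ]]
well [ 0.52691207 -0.0701196 ] [315.30992045 231.1673873 ] [101.54960226 130.83693648]
white lid [ 0.54360663 -0.15855767] [346.65758354 222.54495078] [258.28791769  87.72475388]
frontL [ 0.47206464 -0.02755482] [299.64555227 246.63405895] [ 23.22776136 208.17029476]
frontR [ 0.5080507  -0.21818799] [368.54015016 234.54176309] [367.70075078 147.70881547]
rib [ 0.50459187 -0.10282753] [326.45804268 238.21746998] [157.2902134  166.08734992]
rib [ 0.49420414 -0.0477994 ] [307.48742756 241.53951818] [ 62.43713782 182.69759088]
rib [ 0.55962   -0.0924398] [323.04047239 219.59596809] [140.20236196  72.97984045]
rib [ 0.54923227 -0.03741167] [304.26207037 222.84514124] [46.31035185 89.22570622]
```

View pics/t4.png

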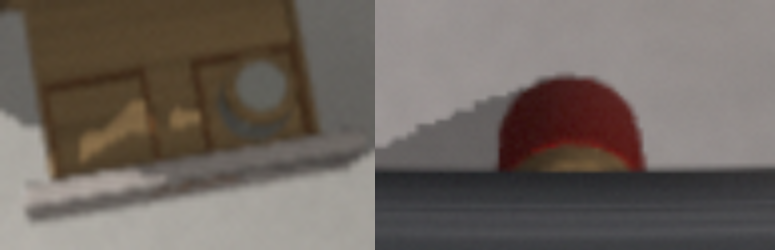

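Call:
servo_tool([
  {"angular": [0, 0, 0], "xyz": [-3.4, 0.3, 0], "claw": 8},
  {"angular": [0, 0, 0], "xyz": [-3.4, 0.2, 0], "claw": 8},
  {"angular": [0, 0, 0], "xyz": [-3.5, 0.1, 0], "claw": 8},
  {"angular": [0, 0, 0], "xyz": [0, 0, 2.5], "claw": 8},
  {"angular": [0, 0, 0], "xyz": [0, 0, 3.5], "claw": 8},
  {"angular": [0, 0, 0], "xyz": [0, 0, 3.5], "claw": 8},
  {"angular": [0, 0, 0], "xyz": [0, 0, 3.5], "claw": 8},
  {"angular": [0, 0, 0], "xyz": [0, 0, 2.2], "claw": 8},
  {"angular": [0, 0, 0], "xyz": [0, 0, 1.0], "claw": 8},
  {"angular": [0, 0, 0], "xyz": [0, 0, 0], "claw": 8},
  {"angular": [0, 0, 0], "xyz": [0, 0, 0], "claw": 6},
  {"angular": [0, 0, 0], "xyz": [0, 0, 0], "claw": 5},
  {"angular": [0, 0, 0], "xyz": [0, 0, 0], "claw": 4.5},
  {"angular": [0, 0, 0], "xyz": [0, 0, 0], "claw": 3.5},
  {"angular": [0, 0, 0], "xyz": [0, 0, 0], "claw": 3.5},
  {"angular": [0, 0, 0], "xyz": [0, 0, 0], "claw": 3.5},
], force=12)

```text
t: 11.0
eef_pos: [0.5386, 0.2946, 0.0442]
ee_rot: [3.141, 0.001, -2.955]
force: [-1.7, -0.2, 3.0]
width: 0.0438
gripper_force: 12.0
```

Call:
servo_tool([
  {"angular": [0, 0, 0], "xyz": [0, 0, -1.5], "claw": 3.5},
  {"angular": [0, 0, 0], "xyz": [0, 0, -3.5], "claw": 3.5},
  {"angular": [0, 0, 0], "xyz": [0, 0, -4], "claw": 3.5},
  {"angular": [0, 0, 0], "xyz": [0, 0, -3], "claw": 3.5},
  {"angular": [0, 0, 0], "xyz": [0.3, -1.5, 0], "claw": 3.5},
  {"angular": [0, 0, 0], "xyz": [0.7, -3, 0], "claw": 3.5},
  {"angular": [0, 0, 0], "xyz": [0.7, -3, 0], "claw": 3.5},
  {"angular": [0, 0, 0], "xyz": [0.7, -3, 0], "claw": 3.5},
  {"angular": [0, 0, 0], "xyz": [0.7, -3, 0], "claw": 3.5},
  {"angular": [0, 0, 0], "xyz": [0.7, -3, 0], "claw": 3.5},
  {"angular": [0, 0, 0], "xyz": [0.7, -3, 0], "claw": 3.5},
  {"angular": [0, 0, 0], "xyz": [0.7, -3, 0], "claw": 3.5},
  {"angular": [0, 0, 0], "xyz": [0.7, -3, 0], "claw": 3.5},
  {"angular": [0, 0, 0], "xyz": [0.7, -3, 0], "claw": 3.5},
  {"angular": [0, 0, 0], "xyz": [0.7, -3, 0], "claw": 3.5},
  {"angular": [0, 0, 0], "xyz": [0.5, -3, 0], "claw": 3.5},
  {"angular": [0, 0, 0], "xyz": [0, -1.2, 0], "claw": 3.5},
  {"angular": [0, 0, 0], "xyz": [0, 0, 0], "claw": 3.5},
  {"angular": [0, 0, 0], "xyz": [0, 0, 0], "claw": 3.5},
])

```text
t: 12.9
eef_pos: [0.5275, -0.0712, 0.163]
ee_rot: [3.141, -0.001, -2.956]
force: [0.2, 0.0, -1.6]
width: 0.044
gripper_force: 12.0
```

```bash
python3 - <<'E'
from h import *
s=monitor.get_state(); p=s["eef_pos"]; print(p,s["ee_rot"],s["width"])
d=np.array([.528,-.071])-p[:2]; y=s["ee_rot"][2]; print("tool dx,dy",d@[np.cos(y),np.sin(y)],d@[np.sin(y),-np.cos(y)])
g=grab("wrist"); f=grab("top"); cv2.imwrite("pics/w5.png",np.hstack([g["color"][150:400,100:500],cv2.resize(f["color"][180:280,260:380],None,fx=2.5,fy=2.5)]))
E
```

```text
[ 0.5275292  -0.07120612  0.16298865] [ 3.14137229e+00 -8.96330263e-04 -2.95581529e+00] 0.0440384406319213
tool dx,dy -0.0005007710114239524 0.00011560885894145227
```

View pics/w5.png

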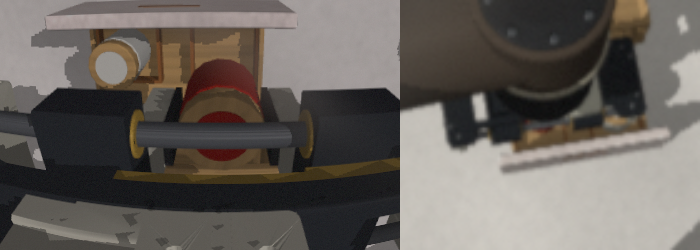

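```bash
python3 - <<'E'
from h import *
g=grab("wrist")
a=np.radians(10.65);ux=np.array([np.cos(a),np.sin(a)]);uy=np.array([-ux[1],ux[0]]);p=np.array([.5275,-.0712])
for n,px,z in [("front bottom(inner top) edge corners",[(148,177),(395,177)],.086),("ribs",[(293,210),(362,210)],.030),("white lid",[(211,217)],.073)]:
    w=plane(g,px,z)-p; print(n,np.c_[w@ux,w@uy].round(4).tolist())
E
```

```text
front bottom(inner top) edge corners [[-0.0319, -0.1352], [-0.0307, 0.0538]]
ribs [[0.0126, -0.0249], [0.0125, 0.0385]]
white lid [[0.005, -0.0883]]
```

Call:
servo_tool([
  {"angular": [0, 0, 0], "xyz": [-0.1, 0.25, 0], "claw": 3.5},
  {"angular": [0, 0, 0], "xyz": [0, 0, 2], "claw": 3.5},
  {"angular": [0, 0, 0], "xyz": [0, 0, 2.5], "claw": 3.5},
  {"angular": [0, 0, 0], "xyz": [0, 0, 2.0], "claw": 3.5},
  {"angular": [0, 0, 0], "xyz": [0, 0, 1.3], "claw": 3.5},
  {"angular": [0, 0, 0], "xyz": [0, 0, 1.0], "claw": 3.5},
  {"angular": [0, 0, 0], "xyz": [0, 0, 0.6], "claw": 3.5},
  {"angular": [0, 0, 0], "xyz": [0, 0, 0.3], "claw": 3.5},
  {"angular": [0, 0, 0], "xyz": [0, 0, 0], "claw": 3.5},
])

```text
t: 13.95
eef_pos: [0.5285, -0.0685, 0.0666]
ee_rot: [-3.142, 0.0, -2.955]
force: [-0.1, -0.1, -2.1]
width: 0.0436
gripper_force: 12.0
```

Call:
servo_tool([
  {"angular": [0, 0, 0], "xyz": [0, 0, 0.2], "claw": 3.5},
  {"angular": [0, 0, 0], "xyz": [0, 0, 0.2], "claw": 3.5},
  {"angular": [0, 0, 0], "xyz": [0, 0, 0], "claw": 3.5},
])

```text
t: 14.25
eef_pos: [0.5284, -0.0686, 0.0626]
ee_rot: [3.142, 0.0, -2.955]
force: [1.1, -0.1, -1.2]
width: 0.0438
gripper_force: 12.0
```

Call:
servo_tool([
  {"angular": [0, 0, 0], "xyz": [0, 0, 0.05], "claw": 3.5},
  {"angular": [0, 0, 0], "xyz": [0, 0, 0], "claw": 4.6},
  {"angular": [0, 0, 0], "xyz": [0, 0, 0], "claw": 5.2},
  {"angular": [0, 0, 0], "xyz": [0, 0, 0], "claw": 5.8},
  {"angular": [0, 0, 0], "xyz": [0, 0, 0], "claw": 5.8},
  {"angular": [0, 0, 0], "xyz": [0, 0, 0], "claw": 5.8},
  {"angular": [0, 0, 0], "xyz": [0, 0, -1], "claw": 5.8},
  {"angular": [0, 0, 0], "xyz": [0, 0, -3], "claw": 5.8},
  {"angular": [0, 0, 0], "xyz": [0, 0, -4], "claw": 5.8},
  {"angular": [0, 0, 0], "xyz": [0, 0, -4], "claw": 5.8},
  {"angular": [0, 0, 0], "xyz": [3, 0, 0], "claw": 3},
  {"angular": [0, 0, 0], "xyz": [4, -2, 0], "claw": 0},
  {"angular": [0, 0, 0], "xyz": [3, -2, 0], "claw": 0},
  {"angular": [0, 0, 0], "xyz": [0, 0, 0], "claw": 0},
])

```text
t: 15.65
eef_pos: [0.4344, -0.1281, 0.183]
ee_rot: [3.141, 0.0, -2.957]
force: [0.8, 0.0, -0.5]
width: 0.0315
gripper_force: 0.0
```

```bash
python3 - <<'E'
from h import *
s=monitor.get_state(); p=s["eef_pos"]; print(s["t"],p,s["ee_rot"],s["width"])
f=grab("top"); s=grab("scene")
m=mask(f,(0,130,50),(6,255,255),(290,200,350,250))|mask(f,(172,130,50),(180,255,255),(290,200,350,250))
n,l,st,ce=cv2.connectedComponentsWithStats(m); print(st[1:],plane(f,ce[1:],.073))
cv2.imwrite("pics/t6.png",np.hstack([cv2.resize(f["color"][180:260,270:380],None,fx=3.5,fy=3.5),cv2.resize(s["color"][140:260,230:400],None,fx=2.34,fy=2.34)[:280]]))
E
```

```text
15.65 [ 0.43435009 -0.12809401  0.18297217] [ 3.14119215e+00  3.31184419e-04 -2.95667999e+00] 0.03153690878095669
[] []
```

View pics/t6.png

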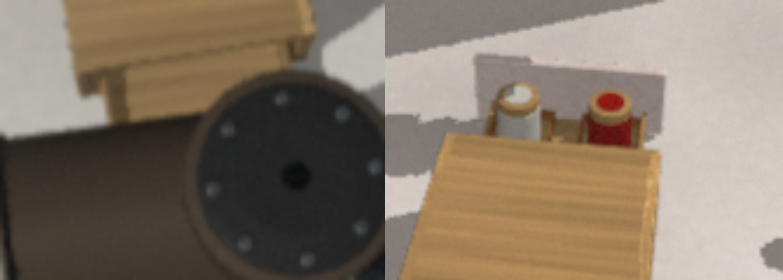

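The scene crop shows both pots upright in the drawer, the red one at (610,118) and the white one at (518,112). Now I go down in front of the drawer and press it shut.

Call:
servo_tool([
  {"angular": [0, 0, 0], "xyz": [0, -0.3, 2.5], "claw": 0},
  {"angular": [0, 0, 0], "xyz": [0, 0, 3.5], "claw": 0},
  {"angular": [0, 0, 0], "xyz": [0, 0, 3.5], "claw": 0},
  {"angular": [0, 0, 0], "xyz": [0, 0, 2.3], "claw": 0},
  {"angular": [0, 0, 0], "xyz": [-1, 0, 0], "claw": 0},
  {"angular": [0, 0, 0], "xyz": [-1, 0, 0], "claw": 0},
  {"angular": [0, 0, 0], "xyz": [-1, 0, 0], "claw": 0},
  {"angular": [0, 0, 0], "xyz": [-0.5, 0, 0], "claw": 0},
  {"angular": [0, 0, 0], "xyz": [-0.3, 0, 0], "claw": 0},
  {"angular": [0, 0, 0], "xyz": [-0.3, 0, 0], "claw": 0},
  {"angular": [0, 0, 0], "xyz": [-0.3, 0, 0], "claw": 0},
  {"angular": [0, 0, 0], "xyz": [-0.3, 0, 0], "claw": 0},
  {"angular": [0, 0, 0], "xyz": [-0.3, 0, 0], "claw": 0},
  {"angular": [0, 0, 0], "xyz": [0, 0, 0], "claw": 0},
])

```text
t: 17.15
eef_pos: [0.4873, -0.1202, 0.064]
ee_rot: [-3.142, -0.0, -2.955]
force: [-0.8, -0.4, 2.4]
width: 0.0006
gripper_force: 0.8
```

Call:
servo_tool([
  {"angular": [0, 0, 0], "xyz": [-0.2, 0, 0], "claw": 0},
  {"angular": [0, 0, 0], "xyz": [-0.4, 0, 0], "claw": 0},
  {"angular": [0, 0, 0], "xyz": [-0.5, 0, 0], "claw": 0},
  {"angular": [0, 0, 0], "xyz": [-0.6, 0, 0], "claw": 0},
  {"angular": [0, 0, 0], "xyz": [-0.6, 0, 0], "claw": 0},
  {"angular": [0, 0, 0], "xyz": [-0.6, 0, 0], "claw": 0},
  {"angular": [0, 0, 0], "xyz": [-0.6, 0, 0], "claw": 0},
  {"angular": [0, 0, 0], "xyz": [-0.6, 0, 0], "claw": 0},
  {"angular": [0, 0, 0], "xyz": [-0.6, 0, 0], "claw": 0},
  {"angular": [0, 0, 0], "xyz": [-0.6, 0, 0], "claw": 0},
  {"angular": [0, 0, 0], "xyz": [-0.6, 0, 0], "claw": 0},
  {"angular": [0, 0, 0], "xyz": [-0.6, 0, 0], "claw": 0},
  {"angular": [0, 0, 0], "xyz": [-0.6, 0, 0], "claw": 0},
  {"angular": [0, 0, 0], "xyz": [-0.6, 0, 0], "claw": 0},
  {"angular": [0, 0, 0], "xyz": [-0.6, 0, 0], "claw": 0},
  {"angular": [0, 0, 0], "xyz": [-0.6, 0, 0], "claw": 0},
  {"angular": [0, 0, 0], "xyz": [-0.5, 0, 0], "claw": 0},
  {"angular": [0, 0, 0], "xyz": [-0.4, 0, 0], "claw": 0},
  {"angular": [0, 0, 0], "xyz": [-0.3, 0, 0], "claw": 0},
  {"angular": [0, 0, 0], "xyz": [0, 0, 0], "claw": 0},
])

```text
t: 19.15
eef_pos: [0.5869, -0.1016, 0.064]
ee_rot: [-3.141, -0.001, -2.955]
force: [-5.7, -3.0, 2.1]
width: 0.0002
gripper_force: 2.4
```

Call:
servo_tool([
  {"angular": [0, 0, 0], "xyz": [-0.3, 0, 0], "claw": 0},
  {"angular": [0, 0, 0], "xyz": [-0.3, 0, 0], "claw": 0},
  {"angular": [0, 0, 0], "xyz": [-0.3, 0, 0], "claw": 0},
  {"angular": [0, 0, 0], "xyz": [-0.3, 0, 0], "claw": 0},
  {"angular": [0, 0, 0], "xyz": [-0.2, 0, 0], "claw": 0},
  {"angular": [0, 0, 0], "xyz": [-0.2, 0, 0], "claw": 0},
  {"angular": [0, 0, 0], "xyz": [0, 0, 0], "claw": 0},
])

```text
t: 19.85
eef_pos: [0.6023, -0.0988, 0.064]
ee_rot: [-3.141, -0.001, -2.955]
force: [-4.2, -4.5, 2.8]
width: 0.0002
gripper_force: 2.7
```

Call:
servo_tool([
  {"angular": [0, 0, 0], "xyz": [-0.1, 0, 0], "claw": 0},
  {"angular": [0, 0, 0], "xyz": [-0.1, 0, 0], "claw": 0},
  {"angular": [0, 0, 0], "xyz": [-0.1, 0, 0], "claw": 0},
  {"angular": [0, 0, 0], "xyz": [0, 0, 0], "claw": 0},
])

```text
t: 20.25
eef_pos: [0.6048, -0.0983, 0.0639]
ee_rot: [-3.141, -0.002, -2.955]
force: [-5.7, -4.4, 3.3]
width: 0.0
gripper_force: 3.2
```

Call:
servo_tool([
  {"angular": [0, 0, 0], "xyz": [-0.1, 0, 0], "claw": 0},
  {"angular": [0, 0, 0], "xyz": [-0.1, 0, 0], "claw": 0},
  {"angular": [0, 0, 0], "xyz": [0, 0, 0], "claw": 0},
])

```text
t: 20.55
eef_pos: [0.6067, -0.098, 0.0639]
ee_rot: [-3.141, -0.002, -2.955]
force: [-5.7, -3.7, 4.3]
width: 0.0005
gripper_force: 3.4
```

Call:
servo_tool([
  {"angular": [0, 0, 0], "xyz": [-0.1, 0, 0], "claw": 0},
  {"angular": [0, 0, 0], "xyz": [0, 0, 0], "claw": 0},
])

```text
t: 20.75
eef_pos: [0.607, -0.0979, 0.0639]
ee_rot: [-3.141, -0.003, -2.955]
force: [-8.9, -4.5, 5.9]
width: 0.0004
gripper_force: 4.5
```

Call:
servo_tool([
  {"angular": [0, 0, 0], "xyz": [0.5, 0, 0], "claw": 0},
  {"angular": [0, 0, 0], "xyz": [0.5, 0, 0], "claw": 0},
  {"angular": [0, 0, 0], "xyz": [0.7, 0, 0], "claw": 0},
  {"angular": [0, 0, 0], "xyz": [1, 0, 0], "claw": 0},
  {"angular": [0, 0, 0], "xyz": [2, 0, 0], "claw": 0},
  {"angular": [0, 0, 0], "xyz": [3, 0, 0], "claw": 0},
  {"angular": [0, 0, 0], "xyz": [3, 0, -3], "claw": 0},
  {"angular": [0, 0, 0], "xyz": [1, 0, -5], "claw": 0},
  {"angular": [0, 0, 0], "xyz": [0, -4, -4], "claw": 0},
  {"angular": [0, 0, 0], "xyz": [0, -5, 0], "claw": 0},
  {"angular": [0, 0, 0], "xyz": [0, -5, 0], "claw": 0},
  {"angular": [0, 0, 0], "xyz": [0, -5, 0], "claw": 0},
  {"angular": [0, 0, 0], "xyz": [0, -5, 0], "claw": 0},
  {"angular": [0, 0, 0], "xyz": [0, 0, 0], "claw": 0},
  {"angular": [0, 0, 0], "xyz": [0, 0, 0], "claw": 0},
  {"angular": [0, 0, 0], "xyz": [0, 0, 0], "claw": 0},
])

```text
t: 22.35
eef_pos: [0.5371, -0.3497, 0.1784]
ee_rot: [-3.142, 0.001, -2.955]
force: [1.7, 0.1, -0.8]
width: 0.0005
gripper_force: 0.0
```

```bash
python3 - <<'E'
from h import *
s=monitor.get_state(); print(s["t"],s["eef_pos"],s["force"])
f=grab("top"); cv2.imwrite("pics/t7.png",cv2.resize(f["color"][110:270,170:390],None,fx=3,fy=3))
E
```

```text
22.35 [ 0.53714981 -0.34965096  0.17843964] [ 1.70795491  0.06012447 -0.81011591]
```

View pics/t7.png

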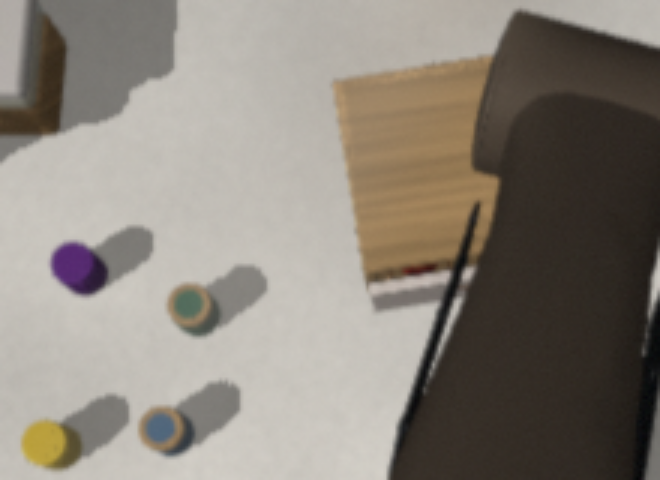

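The drawer is shut: its front at crop (420,295) is where it was at the start, with a sliver of the red lid visible inside. The blue and green pots have not moved, so I hand in.

```bash
python3 -c "
from station import order
print(order.job_done())"
```

```text
the job is handed in; nothing more can be done
None
```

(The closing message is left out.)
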